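Nip an oak offcut in the quick clamp and lock it with the sprung knob

ROBOT

A 7-joint arm with a two-finger parallel gripper is mounted at the origin on a cart in front of the work surface, level with it; the furniture and walls round the work are solid. World frame = base frame: x ahead of the robot, y to its left, z up, the work surface at z = 0. Lengths are in m, angles in rad, forces in N, time in s.
With the tool pointing down it reaches from about 0.4 to 0.875 m from the base axis. Payload 19.3 kg.
Tool frame: the origin (TCP) lies at the very end of the fingers, on their centre line; the grasp point (between the pads) lies bot.tcp_to_grasp behind it (bot.tcp_to_grasp is the distance from the TCP to the grasp point, in m); z points along the fingers, y is the direction in which the jaws open and shut (so a half turn about z gives the same grasp; the last joint's range is limited). The gripper opens to 85 mm and grips with 20 to 120 N. Pads are 22 mm wide; open, the fingers measure 114 mm over their backs; the gripper's body (76 mm by 85 mm) begins 54 mm behind the grasp point. The pads swing forward as they close: fully open they stand 13 mm farther back than shut.
Start: joints at [1.164, 0.521, -0.036, 1.599, 0.021, 1.021, -0.113], TCP at [0.207, -0.59, 0.231] pointing down, gripper open.
Joint ranges: [-2.91, 2.91], [-0.3, 2.13], [-1.5, 1.42], [0.17, 2.43], [-1.26, 4.41], [0.16, 1.93], [-2.52, 2.52]. Speed limits (rad/s): [1.89, 1.89, 2.39, 2.39, 3.01, 3.01, 3.01].

INTERFACE

Orientations are given as [roll, pitch, yaw] about the fixed x, y, z axes, in that order (R = Rz(yaw) Ry(pitch) Rx(roll)).
In Python, from workcell import bot gives the robot as it stands.
- The arm moves only by the tool servo_tool, never from a script. Its argument "targets" is a list of rows, each a list of 2 entries, a list of its own where there are three numbers: the shift along the tool's x, y, z in units of 0.05 m (1.0 is 0.05 m), then the turn about the tool's z in units of 5 degrees (1.0 is 5 degrees). A call has 1 to 12 rows; each row shifts and turns the commanded pose from where the row before left it, along the tool's axes as they then stand; what a row does not reach is not made up. A row lasts 1/8 s, in which the tool goes at most 62.5 mm and 10.7 degrees, less where a joint would pass 70% of its speed; a pose out of reach is approached as far as the arm can. A call with a number of a shift or a turn outside -1 to 1 is refused whole. A call with a gripper value outside its range is refused whole. "gripper" is the opening, from -1 (shut) to 1 (fully open), so that 0 is half open, set as the call begins (left out, the last holds). The fingers move at their own pace and stop on an object; "newtons" is the grip in N (left out, the last holds). Time passes only in rows, so rows that do not move let the fingers close. It gives the time, the measured TCP pose, the force and the opening at its end, in the units of the state.
- bot.observe(): the state, without advancing time (a new reading comes with each control period).
- bot.grab_frame(name): name is "scene" or "top" or "wrist"; returns the picture (400x640x3 uint8, blue, green, red); there is no depth.
- bot.get_calibration(name): a dict with "fx", "fy", "cx", "cy" (pixels), "pose" (4x4, takes a point from camera to world coordinates). Camera axes: x right, y up, looking along -z (the intrinsics and any distortion apply to the point x, -y, -z); pixel columns grow to the right and rows downward; lengths in m; the calibration is good to about 2 mm. A picture is of the moment at which its call begins: read the wrist's pose just before it. get_calibration takes no time and is no camera call; for the wrist camera it gives the pose at the moment of the call.
- bot.job_done(): hands the job in, once; it reports no verdict.
The state is a dict: "clock": time; "qpos": joint angles; "qd": joint speeds; "joint_efforts": joint torques, N m; "position": TCP position; "tool_rot": TCP orientation; "force": force on the tool from outside, world axes, zero at the start; "moment": the same for the moment, N m; "grip_width": finger opening in m.
Only numpy, scipy, OpenCV 4.12 (cv2) and the standard library are available. Lean on these libraries where they do the work, as an engineer would, in place of code of your own. Each camera call takes 0.05 s, during which the arm holds its last target.

TASK

Clamp the oak offcut in the quick clamp: slide the jaw along by its upright grip block until the offcut is nipped gently but firmly against the cork pad, without crushing it. Then lock the jaw: pull the sprung black knob up, turn it clockwise (seen from above) and let it snap fully down into the deep notch of its ring. Leave the tools lying around undisturbed, and let go of everything.

Things in the scene. Friction and masses are not known exactly. Their poses are not given: they have to be found in the camera images.
- clamp: Wooden quick clamp, fixed to the bench: base board 100 x 300 mm, 12 mm thick. Origin at the centre of its underside, z up, y along its length. At its +y end (y = 125 to 150 mm) stands the fixed end jaw, 48 mm high, with the cork pad before it; at the other end a steel housing, 82 x 82 mm, deck 39 mm above the bench, with the knob (axis at x = 0, y = -105 mm).
- jaw_grip (a point): Centre of the upright dark grip block on the sliding jaw: 30 mm along the clamp's x, 16 mm along y, 36 mm high; centre 68 mm, top 86 mm above the bench. Axes as the clamp's. Jaw below it: 80 mm wide, 28 mm thick, top 51 mm above the bench, working face 14 mm to +y of this point. It slides only along the clamp's y, with about 6 N of friction, and stays where left.
- jaw: The whole sliding jaw. Origin at the foot of its working face, 12 mm above the bench, axes as the clamp's. It starts 0 to 18 mm from wide open; moving it to the clamp's +y closes it on the offcut; up to 60 mm of travel.
- board_mid (a point): Centre of the loose oak offcut, 45 x 120 x 32 mm (its x, y, z), lying on the clamp's base between jaw and cork pad with its 120 mm length across the clamp; its top is 44 mm above the bench.
- board: The same oak offcut; origin at the centre of its underside.
- knob_turn (a joint): Angle of the knob, clockwise seen from above (rad): 0 when its pointer line and tongue point to the clamp's +y. It starts within 0.1 of 0. Stops at -0.3 and 1.62. Turns easily once lifted.
- knob_lift (a joint): Height of the knob over its locked place (m): about 0 = home in the deep notch (foot then brakes the jaw); 0.006 = on the shallow step (jaw free; the start); 0.010 to 0.011 = tongue riding on the ring top; 0.016 = top stop. Lift over 0.011 to leave the step. A spring pulls it down: 6 N at 0, 9 N at 0.006, 11.5 N at 0.011, 14 N at 0.016.
- knob_grip (a point): Centre of the knob's black bar grip: 14 mm wide (its x), 42 mm long (its y; +y is the end with the pointer line and tongue), 28 mm high, free below. 82 mm above the bench at the start, 76 mm when locked; turns and rises with the knob. Below it a 6 mm thick steel tongue reaches out over the ring.
- try_square: Try square, 181 x 121 x 17 mm, lying to the right of the clamp; leave alone. Origin at the centre of its underside.
- block_plane: Small iron block plane, 44 x 157 x 43 mm, lying to the right of the clamp, farther off than the try square; leave alone. Origin at the centre of its underside.
- sanding_block: Sanding block, 64 x 112 x 34 mm, lying beyond the clamp; leave alone. Origin at the centre of its underside.
- pad_face (a point): Middle of the cork pad's face, which looks to the clamp's -y; 84 mm wide, 30 mm high, at y = 113 mm on the clamp, 30 mm above the bench. Axes as the clamp's. The pad is sprung: pressed along the clamp's +y it gives way up to 5 mm, with 1 N + 1 N per mm, then is solid. This point moves with it.
- ring_top (a point): Centre of the flat steel ring round the knob, level with its top (52 mm above the bench); radius 24 to 34 mm. Axes as the clamp's. It has one deep notch, 8 to 11 mm wide, at a knob_turn between 0.84 and 1.40 rad, not told more exactly: see or feel it. Before the notch lies 0.42 rad of ring top, and before that the step. Let down on the ring top the tongue rides on it; turned on lightly it drops in.
There are look-alikes about, which are no part of the job. Leave any blue or purple look-alike of the board alone.

How it is judged:
By the outcome, as a careful person would: the job done as asked, in the order asked, and still so for the second after the job is handed in, with the robot touching nothing.
It also fails if it takes over 67 s, if anything falls off the work surface, if the arm or the gripper's body presses on something with over 40 N, if the wrist force passes 120 N, or if a joint passes its speed limit or range.

## Working session

There is one attempt and no reset: what is moved stays moved. The work goes in short steps, Python scripts to look and compute and a tool call to move; the robot and the scene stay as the last step left them, time stands still between calls to the robot, and variables do not carry over. Pictures are saved under pics/ and viewed, and the job is handed in when it is done.

Besides the shell and the picture viewer there is one more tool, called after "Emit:" as a command line: name --argument value ..., lists and objects as JSON in quotes. servo_tool: Moves the arm, as the interface text tells. Its arguments: {"type":"object","properties":{"targets":{"type":"array","items":{"type":"array"}},"gripper":{"type":"number"},"newtons":{"type":"number"}},"required":["targets"]}

```bash
mkdir -p pics; cat > h.py <<'E'
import numpy as np, cv2
from workcell import bot
def snap(n,f):
    c=bot.get_calibration(n); im=bot.grab_frame(n); cv2.imwrite('pics/'+f,im); return im,c
def ray(c,u,v):
    P=np.array(c['pose']); d=np.array([(u-c['cx'])/c['fx'],-(v-c['cy'])/c['fy'],-1.]); return P[:3,3],P[:3,:3]@d
def at(c,u,v,z):
    o,d=ray(c,u,v); return o+d*(z-o[2])/d[2]
def proj(c,p):
    P=np.array(c['pose']); q=P[:3,:3].T@(np.array(p)-P[:3,3]); return c['cx']+c['fx']*q[0]/-q[2], c['cy']-c['fy']*q[1]/-q[2]
E
python3 - <<'E'
from h import *
for n in('scene','top','wrist'):
    im,c=snap(n,n+'0.png'); print(n,{k:(np.round(v,3).tolist() if k=='pose' else v) for k,v in c.items()})
s=bot.observe(); print(s, bot.tcp_to_grasp)
E
```

```text
scene {'fx': 489.7831011239154, 'fy': 489.7831011239154, 'cx': 320.5132298747918, 'cy': 198.26274427255314, 'pose': [[-0.793, 0.373, -0.481, -0.119], [-0.609, -0.511, 0.607, 1.072], [-0.019, 0.775, 0.632, 0.955], [0.0, 0.0, 0.0, 1.0]]}
top {'fx': 425.13724237508563, 'fy': 425.13724237508563, 'cx': 323.4941289116901, 'cy': 205.30758513903362, 'pose': [[-0.002, 0.991, -0.137, 0.417], [-1.0, -0.001, 0.012, 0.191], [0.012, 0.137, 0.99, 1.169], [0.0, 0.0, 0.0, 1.0]]}
wrist {'fx': 341.5191337602253, 'fy': 341.5191337602253, 'cx': 321.02512771935034, 'cy': 194.24839049576633, 'pose': [[0.33, 0.898, 0.292, 0.281], [-0.944, 0.314, 0.1, -0.564], [-0.002, -0.308, 0.951, 0.373], [0.0, 0.0, 0.0, 1.0]]}
{'clock': 0.15, 'qpos': array([ 1.16379621,  0.52183697, -0.03633544,  1.59980595,  0.02117503,
        1.02111425, -0.11283482]), 'qd': array([ 0.00027045, -0.00049418, -0.00095219, -0.00146666, -0.00159   ,
        0.00096315,  0.00064177]), 'joint_efforts': array([ 1.13882266e-03, -9.27390003e+01,  1.98064327e+00, -3.70050395e+01,
        1.80188130e-02,  6.50967064e-03, -3.77123195e-05]), 'position': array([ 0.20645577, -0.58968271,  0.23090833]), 'tool_rot': array([-3.14081199e+00,  2.55644999e-05,  3.36745596e-01]), 'force': array([ 0.8176628 , -0.57282225,  0.27822281]), 'moment': array([-0.04407446,  0.03499218,  0.00130963]), 'grip_width': 0.0855636937062133} 0.0187
```

View pics/top0.png

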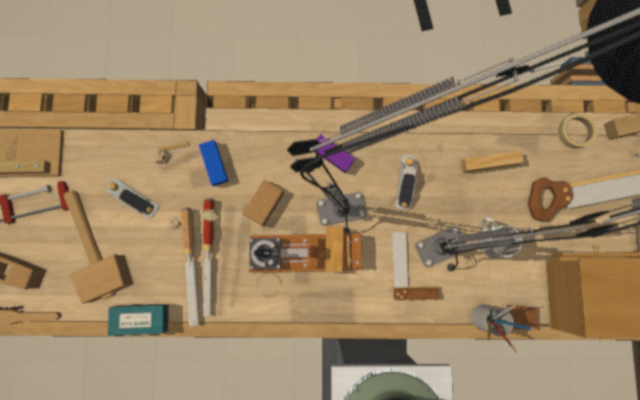

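View pics/scene0.png

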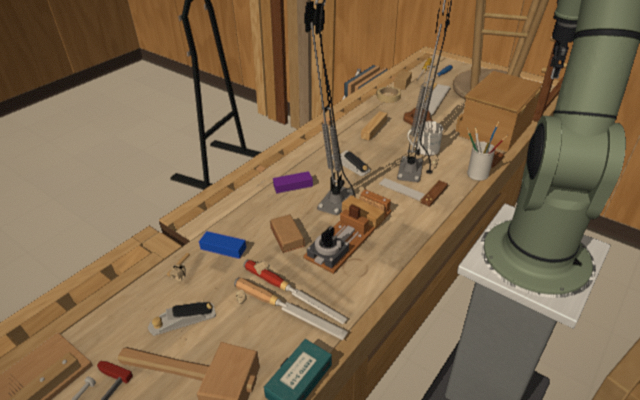

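```bash
python3 - <<'E'
from h import *
im=cv2.imread('pics/top0.png'); cv2.imwrite('pics/top0z.png',cv2.resize(im[180:320,230:450],None,fx=3.6,fy=3.6,interpolation=cv2.INTER_CUBIC))
im=cv2.imread('pics/scene0.png'); cv2.imwrite('pics/scene0z.png',cv2.resize(im[170:290,290:410],None,fx=5,fy=5,interpolation=cv2.INTER_CUBIC))
c=bot.get_calibration('top')
for u,v in[(250,236),(250,272),(374,236),(374,270),(265,252)]: print(at(c,u,v,0.012))
print(at(c,265,252,.096))
E
```

```text
[0.49347364 0.37659869 0.012     ]
[0.39686987 0.37452789 0.012     ]
[0.49297198 0.0393608  0.012     ]
[0.40137204 0.04106501 0.012     ]
[0.45018528 0.33520875 0.012     ]
[0.44777863 0.32472679 0.096     ]
```

View pics/top0z.png

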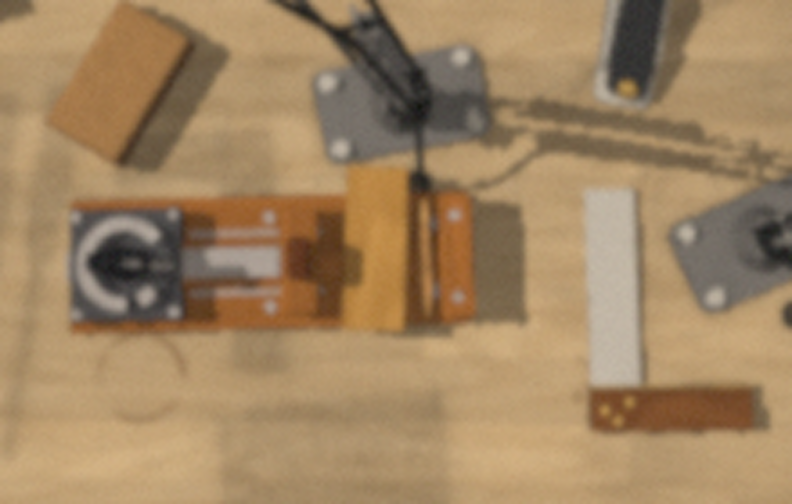

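View pics/scene0z.png

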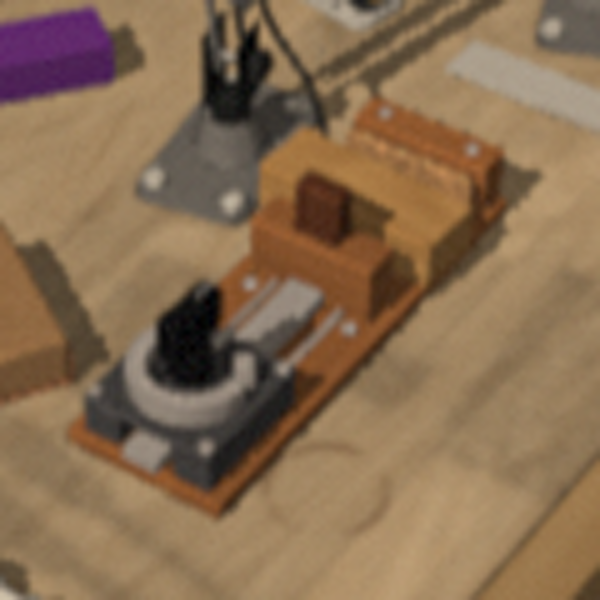

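View pics/wrist0.png

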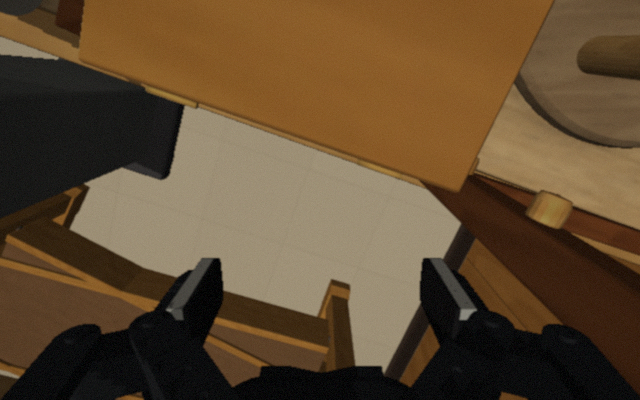

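```bash
python3 - <<'E'
from h import *
im=cv2.imread('pics/top0.png'); cv2.imwrite('pics/top0r.png',cv2.resize(im[100:340,280:640],None,fx=2.2,fy=2.2,interpolation=cv2.INTER_CUBIC))
im=cv2.imread('pics/scene0.png'); cv2.imwrite('pics/scene0r.png',cv2.resize(im[0:240,300:500],None,fx=2.5,fy=2.5,interpolation=cv2.INTER_CUBIC))
E
```

```text
(no output)
```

View pics/top0r.png

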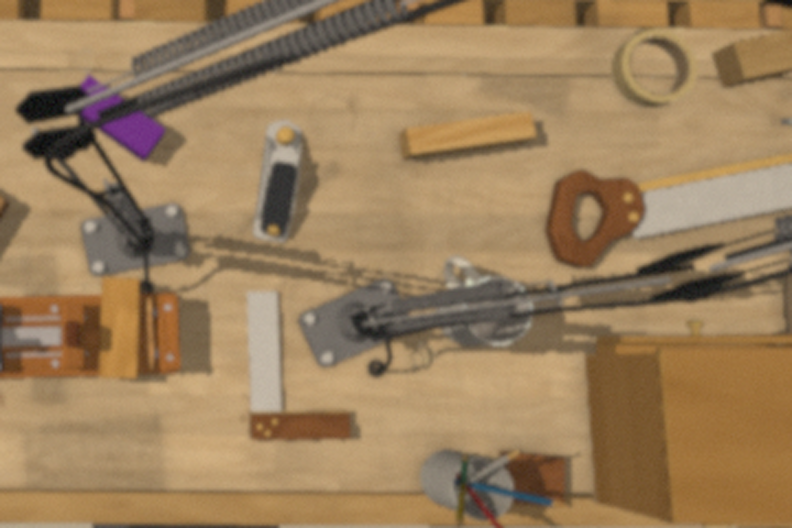

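View pics/scene0r.png

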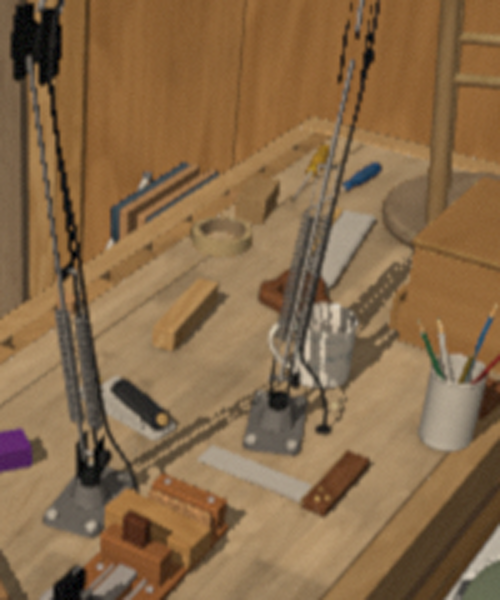

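```bash
python3 - <<'E'
from h import *
ct=bot.get_calibration('top');cs=bot.get_calibration('scene')
def tri(a,b):
    o1,d1=ray(ct,*a);o2,d2=ray(cs,*b)
    t=np.linalg.lstsq(np.c_[d1,-d2],o2-o1,rcond=None)[0]
    p,q=o1+d1*t[0],o2+d2*t[1]; print((p+q)/2,np.linalg.norm(p-q))
tri((304,157),(314,16)); tri((594,223),(445,10))
print('bases',at(ct,342,208,.03),at(ct,445,247,.03))
# base, box top corners, pencil
tri((343,207),(335,200)); tri((446,247),(411,168))
for u,v in [(550,257),(587,255)]: print(at(ct,u,v,0.0),at(ct,u,v,.15))
tri((582,257),(467,97))
E
```

```text
[0.56803172 0.21130488 0.58081027] 0.0004030805638978244
[ 0.4776458  -0.26517938  0.47969251] 0.0128748557296401
bases [0.5676166  0.12698575 0.03      ] [ 0.46205917 -0.14817912  0.03      ]
[ 0.57617963  0.1217916  -0.01288428] 0.0001520563309483992
[ 0.46541442 -0.16117771 -0.00823919] 0.004329732656758074
[ 0.4353577 -0.4454946  0.       ] [ 0.43300631 -0.36387092  0.15      ]
[ 0.44061097 -0.54840051  0.        ] [ 0.43758568 -0.45357596  0.15      ]
[ 0.42981236 -0.44822973  0.14212769] 0.007425216877457242
```

Emit:
servo_tool --targets '[[[0,0,-0.5],-1],[[0,0,-0.5],-1],[[0,0,-0.5],-1],[[0,0,-0.5],-1],[[0,0,0],-1],[[0,0,0],-1],[[0,0,0],-1],[[0,0,0],-1],[[0,0,0],-1],[[0,0,0],-1],[[0,0,0],-1],[[0,0,0],-1]]' --gripper 1

```text
clock: 1.65
position: [0.2064, -0.5898, 0.331]
tool_rot: [-3.141, -0.0, 1.387]
force: [-0.4, -0.5, 0.0]
grip_width: 0.0855
```

Emit:
servo_tool --targets '[[[0,0,0],-1],[[0,0,0],-1],[[0.5,0.2,0],-0.14],[[1,0.4,0],0],[[1,0.4,0],0],[[1,0.4,0],0],[[0.5,0.2,0],0],[[0,0,0],0]]'

```text
clock: 2.65
position: [0.2876, -0.3886, 0.3316]
tool_rot: [3.141, 0.0, 1.573]
force: [-0.1, -0.7, -0.7]
grip_width: 0.0855
```

```bash
python3 - <<'E'
from h import *
s=bot.observe(); print(s['clock'],s['qpos'].round(3),s['position'],s['tool_rot'])
E
```

```text
2.65 [ 1.148  0.21  -0.4    1.81   0.09   1.139  0.721] [ 0.28759906 -0.38862353  0.33164841] [3.14142676e+00 4.08023764e-04 1.57332569e+00]
```

Emit:
servo_tool --targets '[[[0.5,0.15,0],0],[[0.9,0.3,0],0],[[1,0.3,0],0],[[1,0.3,0],0],[[1,0.2,0],0],[[1,0.2,0],0],[[1,0.2,0],0],[[0.6,0.1,0],0],[[0,0,0],0]]'

```text
clock: 3.78
position: [0.3749, -0.0391, 0.3314]
tool_rot: [3.141, -0.0, 1.573]
force: [0.6, -1.4, 0.9]
grip_width: 0.0853
```

```bash
python3 - <<'E'
from h import *
s=bot.observe(); print(s['clock'],s['qpos'].round(3),s['position'],s['tool_rot'])
snap('scene','s1.png')
E
```

```text
3.775 [ 0.702  0.029 -0.758  2.018  0.022  1.102 -0.063] [ 0.37488916 -0.03907723  0.33144865] [ 3.14118475e+00 -3.83987222e-04  1.57307867e+00]
```

View pics/s1.png

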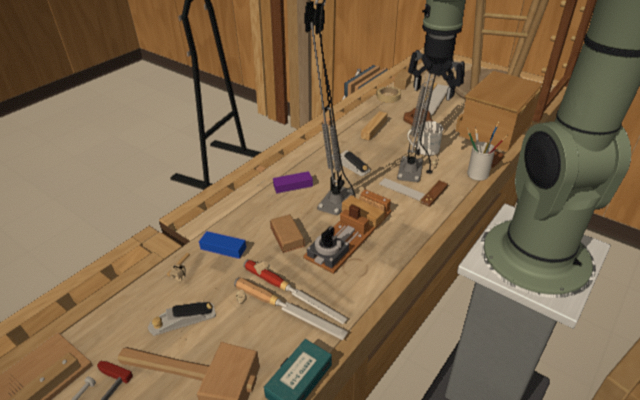

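Emit:
servo_tool --targets '[[[0.5,0.1,0],0],[[1,0.2,0],0],[[1,0.2,0],0],[[1,0.2,0],0],[[0.9,0.2,0],0],[[0.5,0.1,0],0],[[0,0,0],0],[[0,0,0],0]]'

```text
clock: 4.82
position: [0.4249, 0.2035, 0.331]
tool_rot: [-3.141, 0.001, 1.569]
force: [0.7, 0.1, -1.1]
grip_width: 0.0851
```

```bash
python3 - <<'E'
from h import *
s=bot.observe(); print(s['clock'],s['qpos'].round(3),s['position'],s['tool_rot'])
snap('wrist','w1.png')
E
```

```text
4.825 [ 0.219  0.275 -0.96   1.819  0.243  1.174 -0.821] [0.42488133 0.2034983  0.33095614] [-3.14091921e+00  5.80888823e-04  1.56907913e+00]
```

View pics/w1.png

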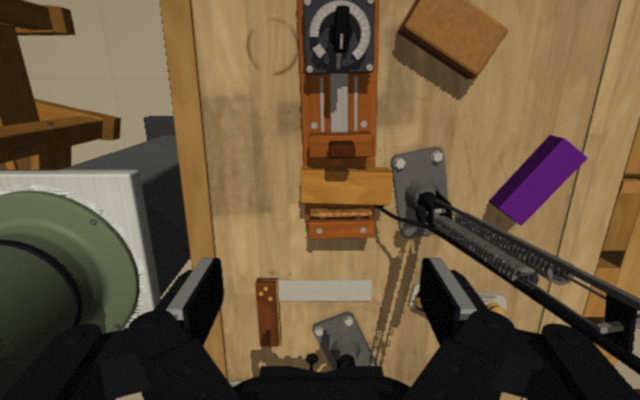

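```bash
python3 - <<'E'
from h import *
im=cv2.imread('pics/w1.png'); cv2.imwrite('pics/w1z.png',cv2.resize(im[0:245,270:420],None,fx=4,fy=2.4*4/2.4,interpolation=cv2.INTER_CUBIC)[:980][:, :]) 
z=cv2.resize(im[0:125,285:400],None,fx=4.8,fy=4.8,interpolation=cv2.INTER_CUBIC); cv2.imwrite('pics/w1a.png',z)
z=cv2.resize(im[120:245,285:410],None,fx=4.8,fy=4.8,interpolation=cv2.INTER_CUBIC); cv2.imwrite('pics/w1b.png',z)
E
```

```text
(no output)
```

View pics/w1a.png

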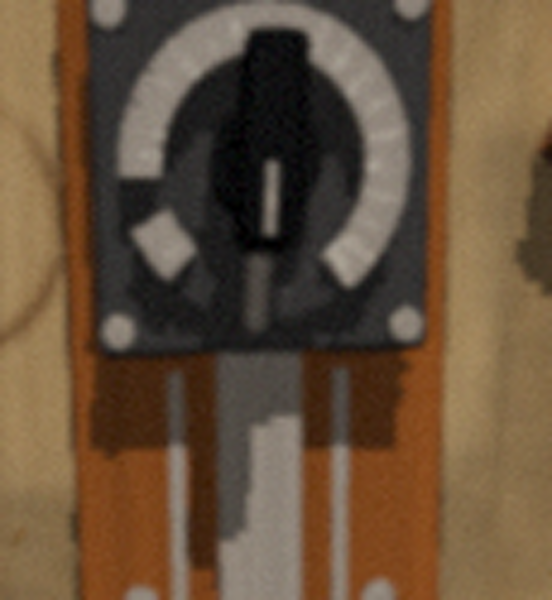

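View pics/w1b.png

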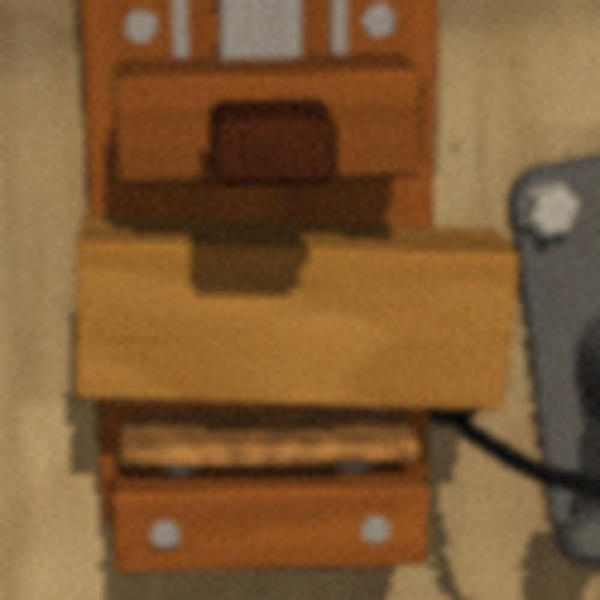

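```bash
cat >> h.py <<'E'
def wz(c,zx,zy,z,s=4.8,ox=285,oy=0): return at(c,zx/s+ox,zy/s+oy,z)
E
python3 - <<'E'
from h import *
c=bot.get_calibration('wrist')
C=lambda n,*a:print(n,wz(c,*a).round(4))
# ring outline circle fit at z=.052
pts=np.array([wz(c,x,y,.052)[:2] for x,y in [(118,160),(410,160),(132,110),(160,55),(200,20),(320,15),(365,50),(400,110),(395,220),(350,285),(160,285),(132,230),(120,180)]])
A=np.c_[2*pts,np.ones(len(pts))]; s=np.linalg.lstsq(A,(pts**2).sum(1),rcond=None)[0]; print('ring',s[:2],np.sqrt(s[2]+s[:2]@s[:2]), np.hypot(*(pts-s[:2]).T).round(4))
ctr=s[:2]
for n,p in dict(ringend_o=(120,180),ringend_i=(162,180),blob_o=(132,230),blob_i=(165,207),blob2_o=(160,285),blob2_i=(197,257)).items():
    w=wz(c,*p,.052)[:2]-ctr; print(n,np.hypot(*w).round(4),'turn',np.arctan2(-w[0],-w[1]).round(3))
C('knob far',277,30,.096); C('knob near',265,240,.096);C('ptr line end',268,235,.09);C('ptr start',271,160,.096)
# housing corners z=.039
for q in [(103,352),(420,345)]: C('hous',*q,.039)
b=lambda n,x,y,z:print(n,wz(c,x,y+120*4.8,z).round(4))
b('grip L near',212,183,.086);b('grip R near',335,183,.086);b('grip L far',212,102,.086);b('grip R far',335,102,.086)
b('jaw face L',113,183,.051);b('jaw face R',418,177,.051)
b('brd',80,240,.044);b('brd',517,247,.044);b('brd',505,410,.044);b('brd',80,398,.044)
b('pad',122,428,.045);b('pad',418,428,.045);b('end',118,572,.048);b('end',428,562,.048);b('end',112,490,.048);b('end',430,485,.048)
E
```

```text
ring [0.44578755 0.33429727] 0.033935645348567155 [0.034  0.0345 0.033  0.0338 0.0343 0.0343 0.0338 0.034  0.0334 0.0333
 0.0353 0.0336 0.0337]
ringend_o 0.0337 turn 1.496
ringend_i 0.0238 turn 1.464
blob_o 0.0336 turn 1.162
blob_i 0.0245 turn 1.221
blob2_o 0.0353 turn 0.76
blob2_i 0.0248 turn 0.673
knob far [0.4461 0.3547 0.096 ]
knob near [0.4442 0.3148 0.096 ]
ptr line end [0.4452 0.3163 0.09  ]
ptr start [0.4453 0.3303 0.096 ]
hous [0.4071 0.294  0.039 ]
hous [0.4862 0.2954 0.039 ]
grip L near [0.4337 0.2005 0.086 ]
grip R near [0.4632 0.2004 0.086 ]
grip L far [0.4336 0.2199 0.086 ]
grip R far [0.4627 0.2199 0.086 ]
jaw face L [0.4086 0.1932 0.051 ]
jaw face R [0.4884 0.1946 0.051 ]
brd [0.3992 0.1761 0.044 ]
brd [0.5169 0.1739 0.044 ]
brd [0.5165 0.1272 0.044 ]
brd [0.3983 0.1311 0.044 ]
pad [0.4099 0.1225 0.045 ]
pad [0.4924 0.1223 0.045 ]
end [0.4083 0.0799 0.048 ]
end [0.4965 0.0828 0.048 ]
end [0.407  0.1051 0.048 ]
end [0.496  0.1064 0.048 ]
```

Emit:
servo_tool --targets '[[[0.12,0.47,-0.0],-0.32],[[0,0,0.4],0],[[0,0,0.8],0],[[0,0,1],0],[[0,0,1],0],[[0,0,1],0],[[0,0,0.7],0],[[0,0,0.4],0],[[0,0,0.18],0],[[0,0,0],0],[[0,0,0],0]]'

```text
clock: 6.25
position: [0.4485, 0.2109, 0.0582]
tool_rot: [3.14, -0.0, 1.598]
force: [0.2, 0.4, 0.8]
grip_width: 0.0848
```

```bash
python3 - <<'E'
from h import *
s=bot.observe(); print(s['clock'],s['qpos'].round(3),s['position'],s['tool_rot'],s['force'])
snap('wrist','w2.png')
E
```

```text
6.25 [-0.049  0.683 -0.689  2.039  0.706  0.668 -1.18 ] [0.44845092 0.2108641  0.05815302] [ 3.14040121e+00 -3.28021030e-04  1.59804321e+00] [0.19816829 0.41025782 0.8033173 ]
```

View pics/w2.png

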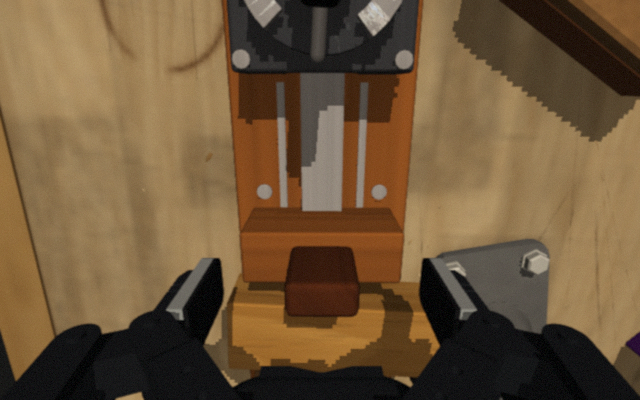

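Emit:
servo_tool --targets '[[[0,0,0],0],[[0,0,0],0],[[0,0,0],0],[[0,0,0],0],[[0,0,0],0],[[0,0,0],0],[[0,0,0],0],[[0,0,0],0]]' --gripper -1 --newtons 40

```text
clock: 7.3
position: [0.4485, 0.2111, 0.0576]
tool_rot: [3.141, -0.0, 1.598]
force: [3.1, -0.9, 5.8]
grip_width: 0.0291
```

Emit:
servo_tool --targets '[[[-0.03,0,0],0],[[-0.06,0,0],0],[[-0.06,0,0],0],[[-0.05,0,0],0],[[0,0,0],0],[[0,0,0],0]]'

```text
clock: 8.05
position: [0.4488, 0.2018, 0.0577]
tool_rot: [3.14, -0.002, 1.599]
force: [3.1, 3.8, 3.7]
grip_width: 0.0294
```

Emit:
servo_tool --targets '[[[-0.06,0,0],0],[[-0.06,0,0],0],[[-0.06,0,0],0],[[-0.06,0,0],0],[[-0.06,0,0],0],[[0,0,0],0],[[0,0,0],0]]'

```text
clock: 8.93
position: [0.4491, 0.1869, 0.0577]
tool_rot: [3.14, -0.002, 1.599]
force: [2.5, 4.5, 3.9]
grip_width: 0.0295
```

```bash
python3 - <<'E'
from h import *
s=bot.observe(); print(s['clock'],s['position'],s['tool_rot'],s['force'])
snap('wrist','w3.png')
im=bot.grab_frame('scene'); cv2.imwrite('pics/s3.png',cv2.resize(im[150:290,280:420],None,fx=4,fy=4,interpolation=cv2.INTER_CUBIC))
im=bot.grab_frame('top'); cv2.imwrite('pics/t3.png',cv2.resize(im[200:300,230:390],None,fx=5,fy=5,interpolation=cv2.INTER_CUBIC))
E
```

```text
8.925 [0.44912249 0.18689589 0.05767241] [ 3.14038040e+00 -1.62331970e-03  1.59885485e+00] [2.51831604 4.4553025  3.8612944 ]
```

View pics/w3.png

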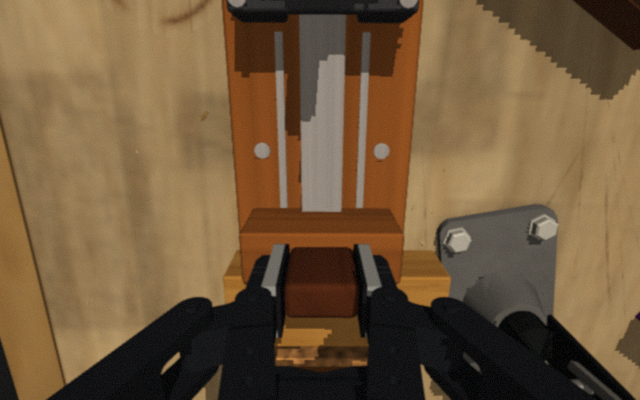

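View pics/s3.png

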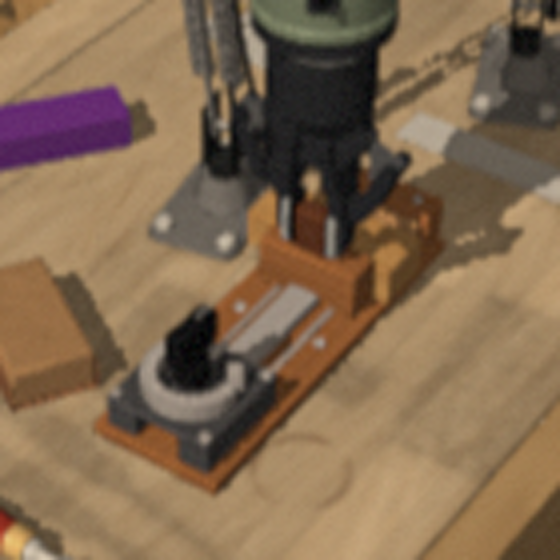

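View pics/t3.png

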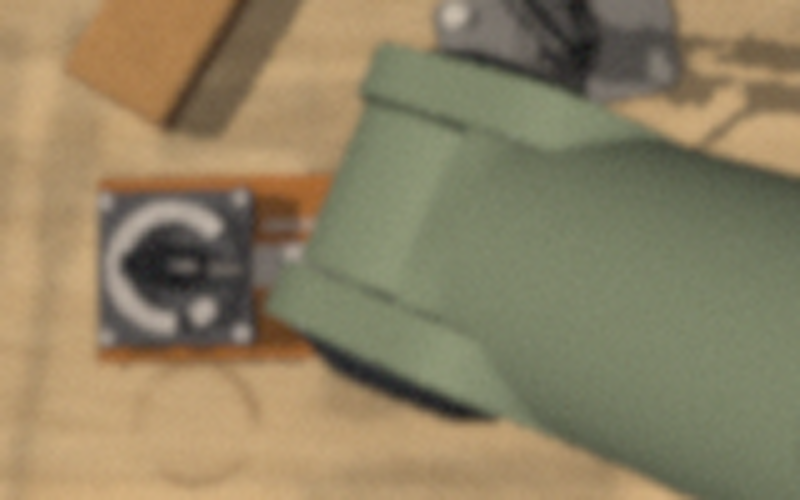

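Emit:
servo_tool --targets '[[[-0.03,0,0],0],[[-0.03,0,0],0],[[0,0,0],0],[[0,0,0],0]]'

```text
clock: 9.57
position: [0.4492, 0.1841, 0.0577]
tool_rot: [3.14, -0.002, 1.599]
force: [3.0, 5.6, 5.0]
grip_width: 0.0295
```

Emit:
servo_tool --targets '[[[-0.02,0,0],0],[[-0.02,0,0],0],[[0,0,0],0],[[0,0,0],0]]'

```text
clock: 10.07
position: [0.4492, 0.1822, 0.0577]
tool_rot: [3.14, -0.002, 1.599]
force: [2.5, 6.3, 2.9]
grip_width: 0.0292
```

Emit:
servo_tool --targets '[[[-0.02,0,0],0],[[0,0,0],0],[[0,0,0],0]]'

```text
clock: 10.45
position: [0.4493, 0.1813, 0.0577]
tool_rot: [3.14, -0.002, 1.599]
force: [3.0, 5.5, 3.2]
grip_width: 0.029
```

Emit:
servo_tool --targets '[[[-0.02,0,0],0],[[0,0,0],0],[[0,0,0],0]]'

```text
clock: 10.82
position: [0.4493, 0.1803, 0.0577]
tool_rot: [3.14, -0.002, 1.599]
force: [1.8, 7.1, 2.8]
grip_width: 0.029
```

Emit:
servo_tool --targets '[[[-0.02,0,0],0],[[0,0,0],0],[[0,0,0],0]]'

```text
clock: 11.2
position: [0.4493, 0.1793, 0.0577]
tool_rot: [3.14, -0.002, 1.599]
force: [1.7, 6.5, 3.4]
grip_width: 0.0293
```

```bash
python3 - <<'E'
from h import *
F=[]
for i in range(2):
    snap('wrist','w4.png'); F.append(bot.observe()['force'][1])
print(F)
im=bot.grab_frame('scene'); cv2.imwrite('pics/s4.png',cv2.resize(im[170:260,340:410],None,fx=8,fy=8,interpolation=cv2.INTER_CUBIC)); print(bot.observe()['force'][1])
im=cv2.imread('pics/w4.png'); cv2.imwrite('pics/w4z.png',cv2.resize(im[240:400,220:460],None,fx=3.3,fy=3.3,interpolation=cv2.INTER_CUBIC))
E
```

```text
[np.float64(6.585088456031374), np.float64(6.895477236961511)]
6.612382540715793
```

View pics/w4z.png

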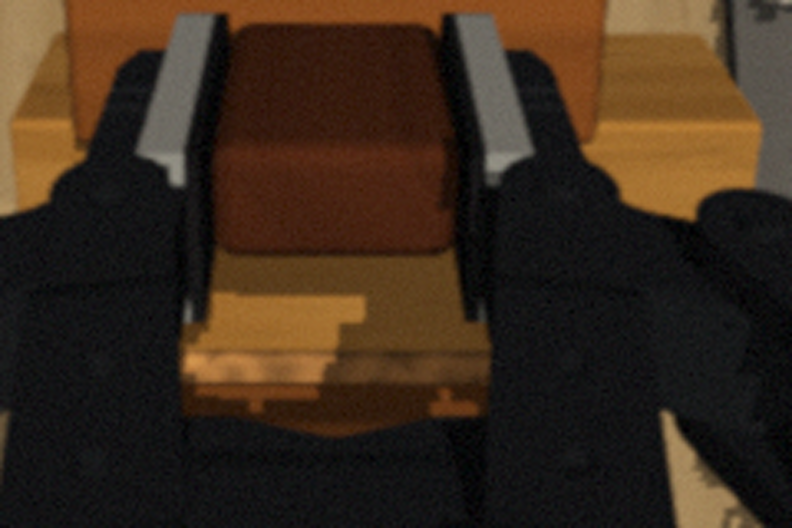

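View pics/s4.png

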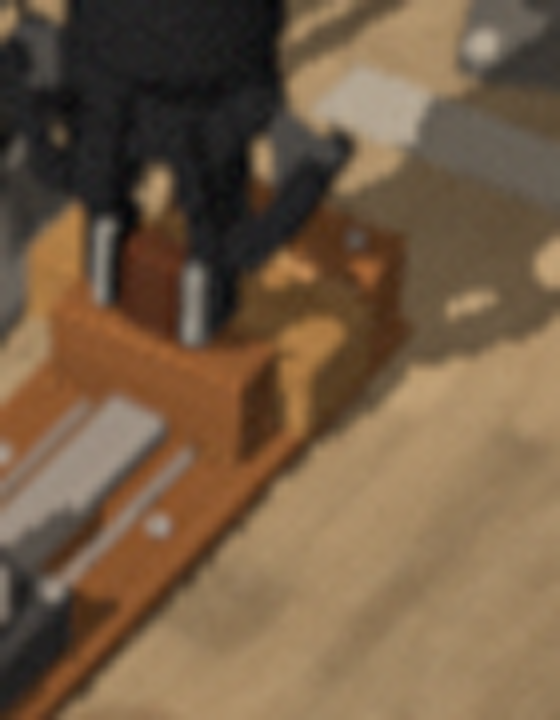

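```bash
python3 - <<'E'
from h import *
c=bot.get_calibration('wrist')
f=lambda n,x,y,z:print(n,at(c,220+x/3.3,240+y/3.3,z).round(4))
f('brd rear',340,350,.044);f('pad rear',340,382,.045); f('grip top near',335,145,.086)
f('brd front R',762,122,.044)
E
```

```text
brd rear [0.4517 0.1183 0.044 ]
pad rear [0.4519 0.1125 0.045 ]
grip top near [0.4489 0.1849 0.086 ]
brd front R [0.517  0.1641 0.044 ]
```

Emit:
servo_tool --targets '[[[-0.02,0,0],0],[[0,0,0],0],[[0,0,0],0],[[0,0,0],0]]'

```text
clock: 11.85
position: [0.4493, 0.1785, 0.0577]
tool_rot: [3.14, -0.003, 1.599]
force: [2.3, 7.9, 2.6]
grip_width: 0.0296
```

```bash
cat > m.py <<'E'
from h import *
import sys
F=[bot.observe()['force'][1]]
for i in range(3):
    snap('wrist',sys.argv[1]); F.append(bot.observe()['force'][1])
print(np.round(F,1),np.mean(F),bot.observe()['position'])
im=cv2.imread('pics/'+sys.argv[1]); cv2.imwrite('pics/z_'+sys.argv[1],cv2.resize(im[320:380,270:375],None,fx=7,fy=7,interpolation=cv2.INTER_CUBIC))
E
python3 m.py w5.png
```

```text
[7.9 8.  8.  7.4] 7.805271020041705 [0.44933703 0.17853997 0.05770433]
```

View pics/z_w5.png

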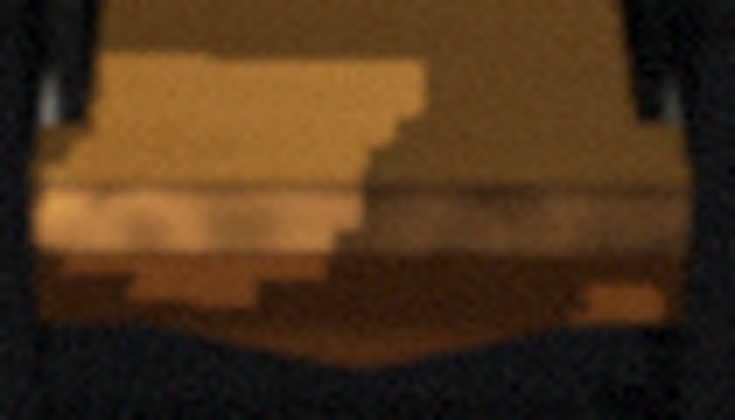

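Emit:
servo_tool --targets '[[[-0.02,0,0],0],[[0,0,0],0],[[0,0,0],0],[[0,0,0],0]]'

```text
clock: 12.5
position: [0.4493, 0.1777, 0.0577]
tool_rot: [3.14, -0.003, 1.599]
force: [3.3, 9.0, 1.3]
grip_width: 0.0291
```

```bash
python3 m.py w6.png
```

```text
[9.  9.3 8.2 8.9] 8.862728810345564 [0.44934424 0.17771103 0.05768922]
```

Emit:
servo_tool --targets '[[[-0.02,0,0],0],[[0,0,0],0],[[0,0,0],0],[[0,0,0],0]]'

```text
clock: 13.15
position: [0.4494, 0.1768, 0.0577]
tool_rot: [3.14, -0.003, 1.6]
force: [2.8, 9.4, 1.5]
grip_width: 0.0292
```

```bash
python3 m.py w7.png
```

```text
[ 9.4  8.9 10.2  9.4] 9.455032359891117 [0.44934701 0.17685738 0.05770748]
```

View pics/z_w7.png

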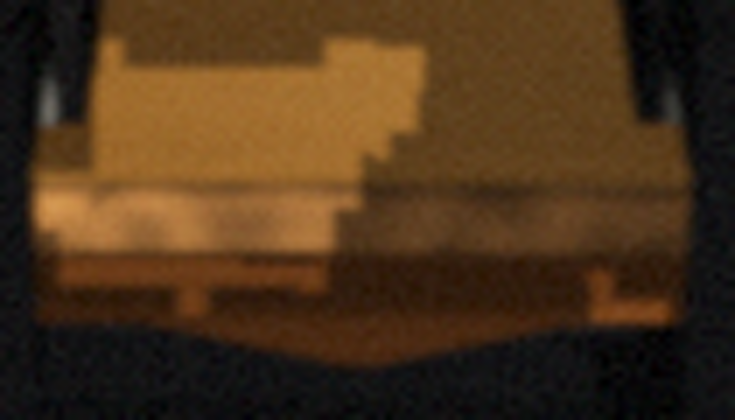

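Emit:
servo_tool --targets '[[[-0.02,0,0],0],[[0,0,0],0],[[0,0,0],0],[[0,0,0],0]]'

```text
clock: 13.8
position: [0.4494, 0.176, 0.0577]
tool_rot: [3.14, -0.003, 1.6]
force: [3.2, 10.3, 1.2]
grip_width: 0.0295
```

```bash
python3 m.py w8.png
```

```text
[10.3 10.4 10.2 11.3] 10.553279056205064 [0.44938418 0.17599665 0.05772609]
```

Emit:
servo_tool --targets '[[[0.03,0,0],0],[[0,0,0],0]]'

```text
clock: 14.2
position: [0.4494, 0.1761, 0.0577]
tool_rot: [3.14, -0.001, 1.599]
force: [3.0, 2.4, 6.2]
grip_width: 0.0293
```

Emit:
servo_tool --targets '[[[0,0,0],0],[[0,0,0],0],[[0,0,0],0],[[0,0,0],0],[[0,0,0],0],[[0,0,-0.3],0],[[0,0,-0.8],0],[[0,0,-1],0],[[0,0,-1],0],[[0,0,-0.8],-1],[[0,0,-0.3],-1]]' --gripper 1

```text
clock: 15.58
position: [0.449, 0.1759, 0.2704]
tool_rot: [3.139, 0.0, 1.776]
force: [0.4, 0.0, 0.1]
grip_width: 0.0854
```

```bash
python3 - <<'E'
from h import *
s=bot.observe(); print(s['clock'],s['qpos'].round(3),s['position'],s['tool_rot'],s['force'])
im,c=snap('wrist','w9.png')
E
```

```text
15.575 [ 0.277  0.38  -0.987  1.884  0.363  1.067 -0.65 ] [0.44902983 0.17592222 0.27040419] [3.13853965e+00 1.75027689e-04 1.77641400e+00] [0.37629633 0.00053403 0.07800628]
```

View pics/w9.png

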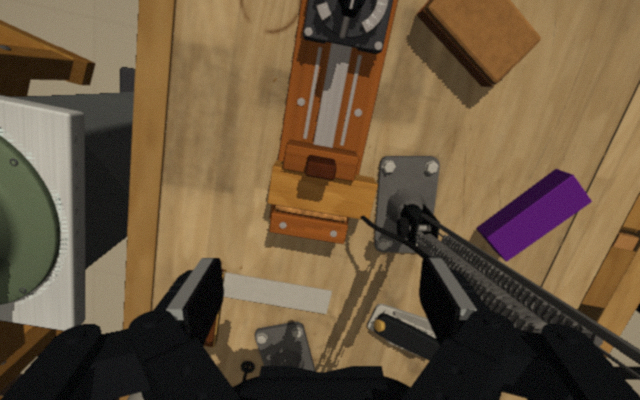

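Emit:
servo_tool --targets '[[[0.6,0.1,0],0],[[0.9,0.19,0],0],[[1,0.2,0],0],[[0.6,0.1,0],0],[[0,0,0],-1],[[0,0,0],-1],[[0,0,0],-1],[[0,0,0],-1],[[0,0,0],-1],[[0,0,0],-1],[[0,0,0],-1],[[0,0,0],-1]]'

```text
clock: 17.12
position: [0.4462, 0.3331, 0.2674]
tool_rot: [-3.141, -0.0, 2.473]
force: [0.4, 0.1, -0.3]
grip_width: 0.085
```

Emit:
servo_tool --targets '[[[0,0,0],-1],[[0,0,0],-1],[[0,0,0],-1],[[0,0,0],-1],[[0,0,0],-1],[[0,0,0],-1],[[0,0,0],-1],[[0,0,0],-1],[[0,0,0],-1],[[0,0,0],-1],[[0,0,0],-1],[[0,0,0],-1]]'

```text
clock: 18.62
position: [0.4463, 0.333, 0.2674]
tool_rot: [-3.141, -0.001, -2.763]
force: [0.4, -0.1, -0.0]
grip_width: 0.0853
```

Emit:
servo_tool --targets '[[[0,0,0],-1],[[0,0,0],-1],[[0,0,0],-1],[[0,0,0],-1],[[0,0,0],-1],[[0,0,0],-1],[[0,0,0],-1],[[0,0,0],-1],[[0,0,0],-1],[[0,0,0],-1],[[0,0,0],-1],[[0,0,0],-1]]'

```text
clock: 20.12
position: [0.4463, 0.3331, 0.2674]
tool_rot: [3.141, -0.0, -1.715]
force: [-0.2, 0.2, -0.4]
grip_width: 0.085
```

```bash
python3 - <<'E'
from h import *
s=bot.observe(); print(s['clock'],s['qpos'].round(3),s['position'],s['tool_rot'],s['force'])
im,c=snap('wrist','w10.png')
E
```

```text
20.125 [ 0.133  0.793 -1.46   1.698  0.801  1.404  1.546] [0.44626313 0.33305806 0.26742695] [ 3.14120207e+00 -4.58741397e-04 -1.71541280e+00] [-0.20401726  0.22706166 -0.38614205]
```

View pics/w10.png

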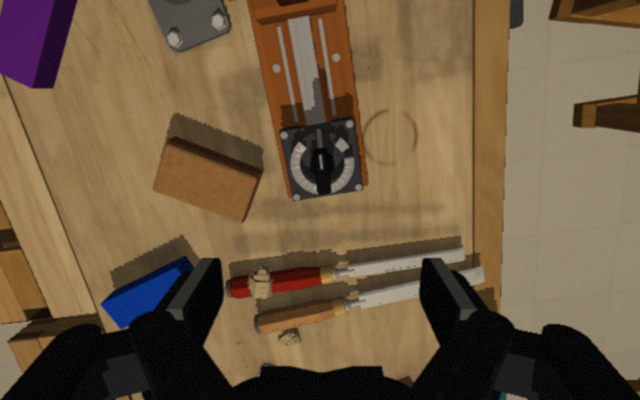

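```bash
python3 - <<'E'
from h import *
im=cv2.imread('pics/w10.png'); cv2.imwrite('pics/w10z.png',cv2.resize(im[110:210,270:375],None,fx=6,fy=6,interpolation=cv2.INTER_CUBIC))
E
```

```text
(no output)
```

View pics/w10z.png

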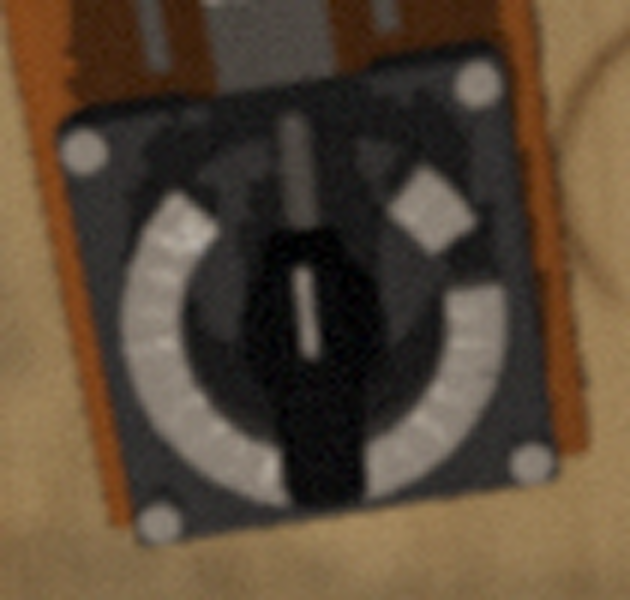

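```bash
python3 - <<'E'
from h import *
c=bot.get_calibration('wrist')
f=lambda x,y,z:at(c,270+x/6,110+y/6,z)[:2]
ang=lambda a,b:np.arctan2(-(b-a)[0],-(b-a)[1])
# housing screws z~.04
s=[f(x,y,.04) for x,y in[(85,152),(478,83),(531,463),(160,523)]]
ctr=np.mean(s,0); print('housing ctr',ctr,'clamp y ang',ang(s[3],s[0]),ang(s[2],s[1]))
pts=np.array([f(x,y,.052) for x,y in[(122,340),(135,270),(165,205),(130,400),(200,485),(280,505),(380,500),(440,460),(485,395),(505,330),(505,290),(478,225),(425,162)]])
A=np.c_[2*pts,np.ones(len(pts))]; q=np.linalg.lstsq(A,(pts**2).sum(1),rcond=None)[0]; C=q[:2]; print('ring',C,np.sqrt(q[2]+C@C))
print('line',ang(f(311,358,.096),f(301,268,.096)), 'tongue',ang(C,f(293,115,.062)),f(301,268,.096))
for n,p in dict(re_o=(505,288),re_i=(445,288),b_o=(478,222),b_i=(432,255),b2_o=(425,162),b2_i=(388,210)).items():
    w=f(*p,.052); print(n,ang(C,w).round(3),np.hypot(*(w-C)).round(4))
E
```

```text
housing ctr [0.4449203  0.33610359] clamp y ang -0.02748645964528907 -0.025235622735854325
ring [0.44523335 0.33653732] 0.03442111224227391
line 0.0321913900397925 tongue 0.05536099800041878 [0.44439399 0.31675227]
re_o 1.502 0.0349
re_i 1.412 0.0246
b_o 1.131 0.0348
b_i 1.153 0.0249
b2_o 0.726 0.0355
b2_i 0.7 0.025
```

Emit:
servo_tool --targets '[[[0,0,0],-1],[[-0.05,0.015,0.4],-0.14],[[0,0,0.9],0],[[0,0,1],0],[[0,0,0.9],0],[[0,0,0.5],0],[[0,0,0.29],0],[[0,0,0],0],[[0,0,0],0],[[0,0,0],0]]'

```text
clock: 21.42
position: [0.4464, 0.336, 0.0686]
tool_rot: [-3.141, 0.001, -1.618]
force: [-0.1, -0.2, 0.3]
grip_width: 0.0856
```

```bash
python3 - <<'E'
from h import *
s=bot.observe(); print(s['clock'],s['qpos'].round(3),s['position'],s['tool_rot'],s['force'])
im,c=snap('wrist','w11.png')
E
```

```text
21.425 [ 0.029  1.015 -1.244  1.859  1.083  1.146  1.465] [0.4463556  0.33600417 0.06864704] [-3.14059183e+00  6.51831617e-04 -1.61840645e+00] [-0.09121898 -0.21945019  0.26308026]
```

View pics/w11.png

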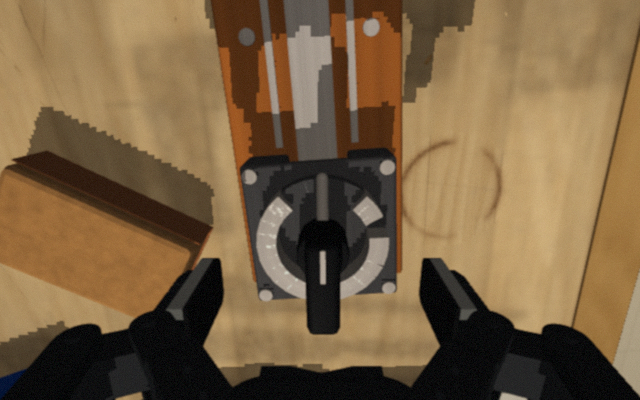

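Emit:
servo_tool --targets '[[[0,0,0],0],[[0,0,0],0],[[0,0,0],0],[[0,0,0],0],[[0,0,0],0],[[0,0,0],0],[[0,0,0],0],[[0,0,0],0],[[0,0,0],0]]' --gripper -1 --newtons 60

```text
clock: 22.6
position: [0.446, 0.3359, 0.0679]
tool_rot: [3.142, 0.0, -1.618]
force: [-0.8, -0.5, 4.9]
grip_width: 0.013
```

```bash
python3 - <<'E'
from h import *
s=bot.observe(); print(s['clock'],s['qpos'].round(3),s['position'],s['tool_rot'],s['force'],s['moment'])
im,c=snap('wrist','w12.png')
E
```

```text
22.6 [ 0.029  1.016 -1.243  1.859  1.083  1.146  1.466] [0.44599126 0.33591443 0.06790545] [ 3.14158940e+00  2.35701175e-04 -1.61794855e+00] [-0.79151748 -0.4634626   4.86741628] [-0.01482903  0.49959074 -0.04182559]
```

View pics/w12.png

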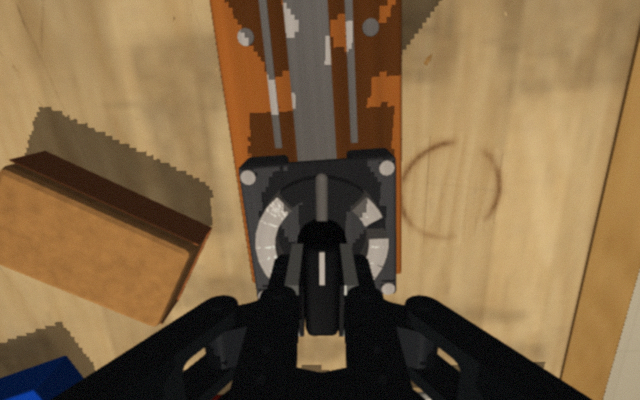

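Emit:
servo_tool --targets '[[[0,0,-0.04],0],[[0,0,-0.04],0],[[0,0,-0.04],0],[[0,0,-0.04],0],[[0,0,-0.02],0],[[0,0,0],0],[[0,0,0],0]]'

```text
clock: 23.52
position: [0.4459, 0.3356, 0.0767]
tool_rot: [3.141, -0.0, -1.618]
force: [-1.6, -0.7, -13.7]
grip_width: 0.0129
```

Emit:
servo_tool --targets '[[[0,0,0],0.5],[[0,0,0],1],[[0,0,0],1],[[0,0,0],1],[[0,0,0],1],[[0,0,0],1],[[0,0,0],1],[[0,0,0],0.5]]'

```text
clock: 24.52
position: [0.4459, 0.3357, 0.0768]
tool_rot: [-3.142, -0.0, -2.231]
force: [-2.4, -0.9, -13.5]
grip_width: 0.0132
```

```bash
python3 - <<'E'
from h import *
s=bot.observe(); print(s['clock'],s['qpos'].round(3),s['position'],s['tool_rot'],s['force'],s['moment'])
im,c=snap('wrist','w13.png')
E
```

```text
24.525 [-0.002  0.944 -1.166  1.857  1.005  1.08   0.901] [0.44585502 0.33569707 0.0767597 ] [-3.14152638e+00 -3.19870276e-04 -2.23080273e+00] [ -2.43629142  -0.92261189 -13.53351266] [-0.24225715  0.61533751 -0.00554021]
```

View pics/w13.png

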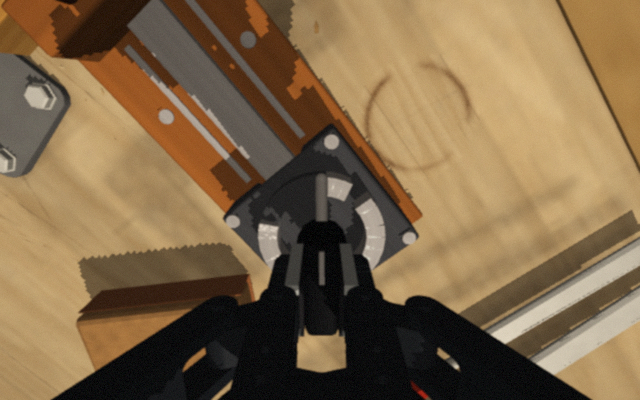

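Emit:
servo_tool --targets '[[[0,0,0],1],[[0,0,0],1],[[0,0,0],1],[[0,0,0],1],[[0,0,0],1],[[0,0,0],1],[[0,0,0],1],[[0,0,0],0.2],[[0,0,0],0]]'

```text
clock: 25.7
position: [0.4458, 0.3358, 0.0767]
tool_rot: [-3.142, -0.0, -2.855]
force: [-3.1, -1.8, -13.1]
grip_width: 0.0132
```

```bash
python3 - <<'E'
from h import *
s=bot.observe(); print(s['clock'],s['qpos'].round(3),s['position'],s['tool_rot'],s['force'],s['moment'])
im,c=snap('wrist','w14.png')
cv2.imwrite('pics/w14z.png',cv2.resize(im[110:300,220:420],None,fx=3.9,fy=3.9,interpolation=cv2.INTER_CUBIC))
E
```

```text
25.7 [-0.051  0.881 -1.062  1.859  0.929  0.999  0.328] [0.44584908 0.33577127 0.07674726] [-3.14152516e+00 -2.64393163e-04 -2.85514040e+00] [ -3.12407441  -1.75872842 -13.06008041] [-0.20042244  0.69558942 -0.02724244]
```

View pics/w14z.png

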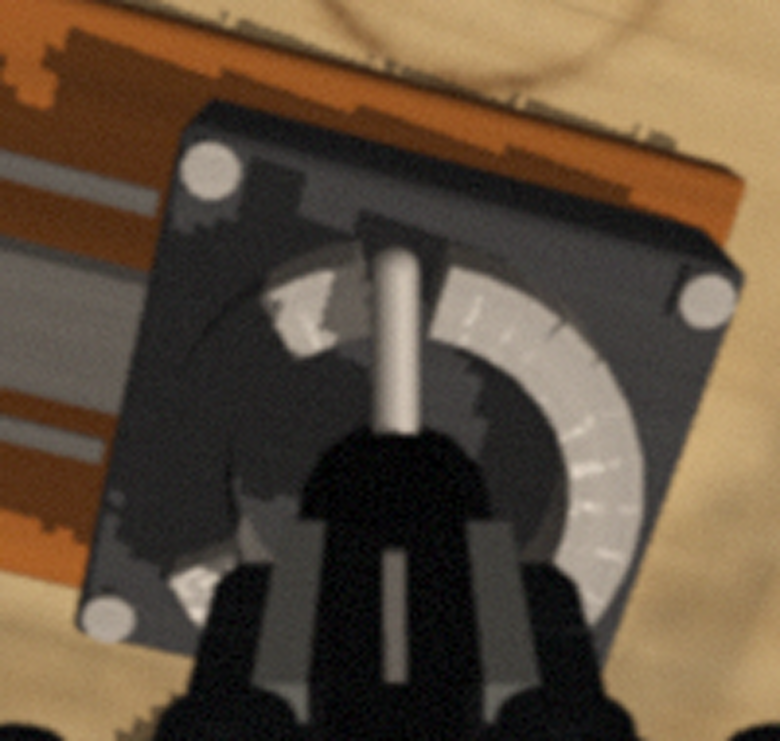

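Emit:
servo_tool --targets '[[[0,0,0],0.25],[[0,0,0],0],[[0,0,0.04],0],[[0,0,0.04],0],[[0,0,0],0],[[0,0,0],0]]'

```text
clock: 26.5
position: [0.446, 0.3358, 0.0728]
tool_rot: [3.142, -0.0, -2.879]
force: [-4.0, -0.6, -11.9]
grip_width: 0.0132
```

Emit:
servo_tool --targets '[[[0,0,0.04],0],[[0,0,0.04],0],[[0,0,0],0],[[0,0,0],0]]'

```text
clock: 27.0
position: [0.446, 0.3358, 0.0688]
tool_rot: [3.142, -0.0, -2.879]
force: [-4.0, -1.1, -9.8]
grip_width: 0.0128
```

Emit:
servo_tool --targets '[[[0,0,0.04],0],[[0,0,0.04],0],[[0,0,0.04],0],[[0,0,0],0],[[0,0,0],0]]'

```text
clock: 27.62
position: [0.446, 0.3358, 0.0629]
tool_rot: [3.142, 0.0, -2.879]
force: [-4.4, -0.9, -6.6]
grip_width: 0.0132
```

Emit:
servo_tool --targets '[[[0,0,0.03],0],[[0,0,0],0],[[0,0,0],0]]'

```text
clock: 28.0
position: [0.4462, 0.336, 0.0618]
tool_rot: [3.141, 0.001, -2.879]
force: [-5.8, -3.2, 1.8]
grip_width: 0.013
```

Emit:
servo_tool --targets '[[[0,0,0],0],[[0,0,0],0],[[0,0,0],0],[[0,0,0],0],[[0,0,0],0],[[0,0,0],0]]' --gripper 1

```text
clock: 28.75
position: [0.4461, 0.3358, 0.0613]
tool_rot: [3.142, 0.0, -2.879]
force: [0.5, 0.1, 0.6]
grip_width: 0.0856
```

Emit:
servo_tool --targets '[[[0,0,-0.3],0],[[0,0,-0.8],0],[[0,0,-1],0],[[0,0,-0.6],0],[[0,0,-0.2],0],[[0,0,0],0]]'

```text
clock: 29.5
position: [0.4461, 0.3357, 0.2067]
tool_rot: [-3.141, 0.001, -2.879]
force: [-0.1, -0.9, -1.0]
grip_width: 0.0853
```

```bash
python3 - <<'E'
from h import *
s=bot.observe(); print(s['clock'],s['qpos'].round(3),s['position'],s['tool_rot'],s['force'],s['moment'])
im,c=snap('wrist','w15.png')
E
```

```text
29.5 [ 0.032  0.722 -1.2    1.766  0.73   1.18   0.444] [0.44613868 0.33569726 0.20666665] [-3.14148027e+00  7.10324089e-04 -2.87919339e+00] [-0.12978629 -0.92974751 -0.97045454] [-0.01281797  0.00690095  0.02521308]
```

View pics/w15.png

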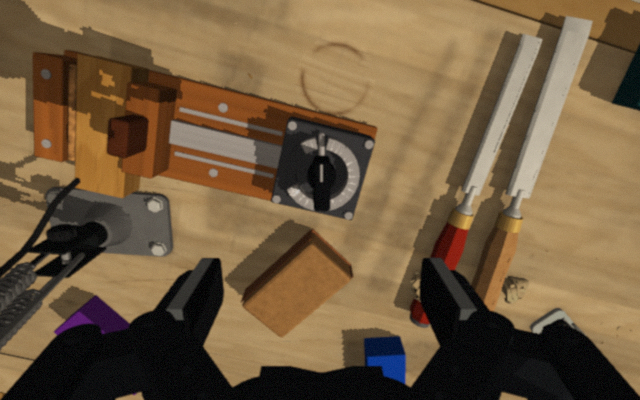

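```bash
python3 - <<'E'
from h import *
im=cv2.imread('pics/w15.png')
cv2.imwrite('pics/w15a.png',cv2.resize(im[105:225,265:385],None,fx=4.5,fy=4.5,interpolation=cv2.INTER_CUBIC))
cv2.imwrite('pics/w15b.png',cv2.resize(im[40:200,25:185],None,fx=3.7,fy=3.7,interpolation=cv2.INTER_CUBIC))
im=bot.grab_frame('scene'); cv2.imwrite('pics/s15.png',cv2.resize(im[170:290,290:410],None,fx=5,fy=5,interpolation=cv2.INTER_CUBIC))
c=bot.get_calibration('wrist')
print(proj(c,(.446,.336,.09)))
E
```

```text
(np.float64(321.96647669584075), np.float64(189.86698236592923))
```

View pics/w15a.png

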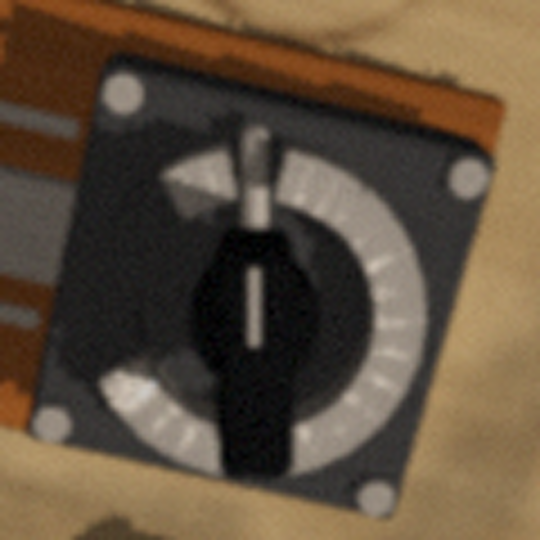

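View pics/w15b.png

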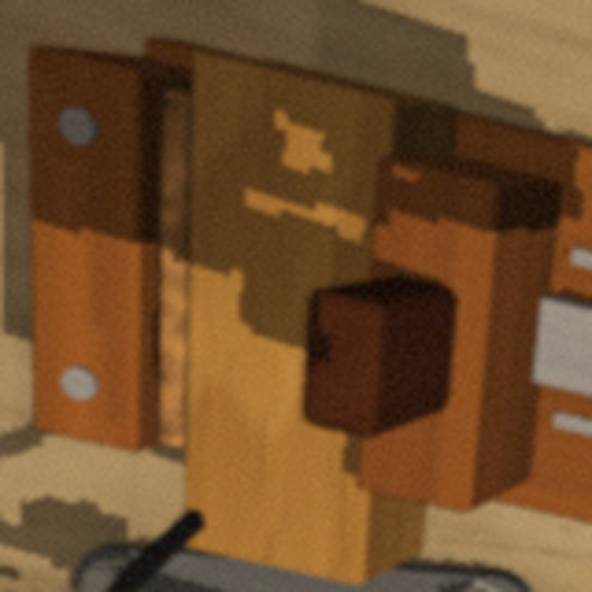

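View pics/s15.png

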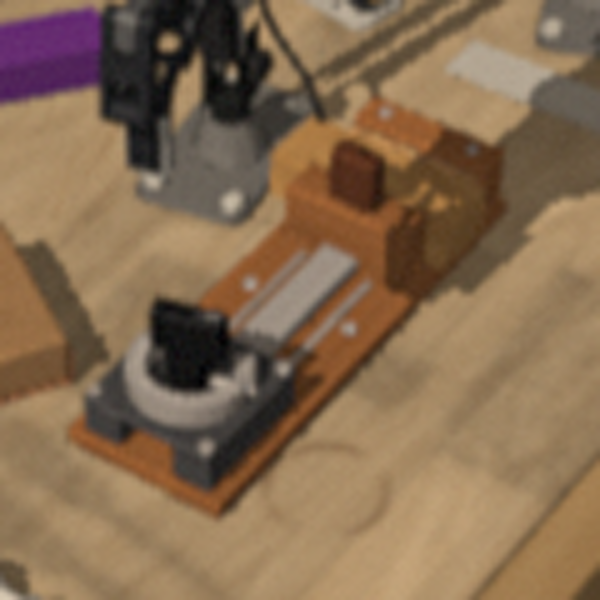

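```bash
python3 - <<'E'
from h import *
print(bot.observe()['force']); print(bot.job_done())
E
```

```text
[ 0.01477255  0.27926078 -0.35969231]
the job is handed in; nothing more can be done
None
```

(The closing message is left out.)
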